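# Vent the vacuum chamber and send the dried valve bodies down the chute

### The arm

A 6-joint arm with a two-finger parallel gripper is mounted at the origin on the work surface. World frame = base frame: x ahead of the robot, y to its left, z up, the work surface at z = 0. Lengths are in mm, angles in rad, forces in N, time in s.
With the tool pointing down it reaches from about 275 to 750 mm from the base axis. Payload 10.2 kg.
Tool frame: the origin (TCP) lies midway between the tips of the shut fingers; the grasp point (between the pads) lies 19 mm behind it; z points along the fingers, y is the line along which they close (so a half turn about z gives the same grasp; the last joint's range is limited). The gripper opens to 85 mm and grips with 20 to 120 N. Pads are 22 mm wide; open, the fingers measure 114 mm over their backs; the gripper's body (76 mm by 85 mm) begins 54 mm behind the grasp point. The pads swing forward as they close: fully open they stand 13 mm farther back than shut.
Start: joints at [-0.223, 0.313, 1.498, -0, 1.331, -0.223], TCP at [525.006, -0.013, 231.294] pointing down, gripper open.
Joint ranges: [-2.94, 2.94], [-0.97, 2.17], [0.19, 2.56], [-1.23, 4.37], [0.02, 3.11], [-2.88, 2.88]. Speed limits (rad/s): [2.39, 2.39, 3.01, 3.14, 3.14, 3.14].

### API

Orientations are given as a unit quaternion [w, x, y, z].
In Python, from rig import ctrl gives the robot as it stands.
- The arm moves only by the tool send_rows, never from a script. Its argument "targets" is a list of rows, each an object with "offset": the shift along the world's x, y, z in cm, a list of three; "spin": the turn about the world's z in rad. A call has 1 to 8 rows; each row is the pose to reach, as a shift and turn from the pose commanded when the call began; what a row does not reach only later rows make up. A row lasts 1/12 s, in which the tool goes at most 41.7 mm and 7.16 degrees, less where a joint would pass 70% of its speed; a pose out of reach is approached as far as the arm can. A call with a gripper value outside its range is refused whole. "grip" is the opening, from 0 (shut) to 1 (fully open), set as the call begins (left out, the last holds). The fingers move at their own pace and stop on an object; "squeeze" is the grip in N (left out, the last holds). Time passes only in rows, so rows that repeat a pose let the fingers close. It gives the time, the measured TCP pose, the force, the opening and the grip force at its end, in the units of the state.
- ctrl.sense(): the state, without advancing time (a new reading comes with each control period).
- ctrl.capture(name): name is "scene" or "side" or "wrist"; returns (picture, depth): 420x560x3 uint8, red, green, blue; 420x560 float32, mm along the optical axis (not along the pixel's ray), 0 where there is no reading.
- ctrl.calibration(name): a dict with "fx", "fy", "cx", "cy" (pixels), "view" (4x4, takes a point from world to camera coordinates); the wrist camera has in their place "mount" (4x4, takes a point from camera to tool coordinates, whose origin is the TCP and whose axes are the flange's). Camera axes: x right, y down, z forward; pixel columns grow to the right and rows downward; lengths in mm; the calibration is good to about 2 mm. A picture is of the moment at which its call begins: read the wrist's pose just before it. calibration takes no time and is no camera call.
- ctrl.finish_job(): hands the job in; it is judged then, once.
Trained networks look in the newest picture that a camera, given by its name, has taken for a name from the list of things; names that differ only in an ending like _2 or _b are one class to them, and where a whole thing is asked for, a point or a joint stands for the part that bears it (a point fixed in the world has none). Each returns a list of dicts, best first, with "conf" (0 to 1); they miss things now and then, are a little off and sometimes report something else, mostly with a low value. They report only what shows in the picture. A call takes as long as a camera call. They do not tell look-alikes from the thing itself.
- ctrl.search_frame(camera, query): "box" ([left, top, right, bottom] in pixels, round what is visible of it).
- ctrl.place_of(camera, query): "uv" ([column, row] in pixels: a listed point, or the origin of a listed thing).
The state is a dict: "time_s": time; "joints": joint angles; "dq": joint speeds; "tau": joint torques, N m; "eef_pos": TCP position; "ee_rot": TCP orientation; "force": force on the tool from outside, world axes, zero at the start; "wrist_torque": the same for the moment, N m; "grip_width": opening from 0.0 (shut) to 1.0 (fully open); "grip_force": force on a finger pad.
Only numpy, scipy, OpenCV 4.12 (cv2) and the standard library are available. Lean on these libraries where they do the work, as an engineer would, in place of code of your own. Each camera call takes 0.05 s, during which the arm holds its last target. There are 200 camera calls.

### The job

The valve bodies under the lid of the vacuum chamber are dry. Turn the vent tap on the lid fully open to let the air in, then lift the lid off and lay it knob up on the rubber mat; push the box on its slide rail fully home under the chute before any valve body goes near it, and let every valve body from the chamber slide down the chute into the box. When all of them are in the box put the lid back on its base, seated all round, and leave the spanner, the oil filter and the bearing on the bench where they are.

Things in the scene. Friction and masses are not known exactly. Their poses are not given: they have to be found in the camera images.
- base: the fixed base of the vacuum chamber: a round aluminium plate, 208 mm across with a chamfered edge, its top 36 mm above the bench, on a narrower pedestal. An O-ring (176 mm inside, 186 mm outside) stands 4 mm proud of the plate; the valve bodies stand on the plate inside it. Origin: centre of its underside on the bench, z up
- lid: the lid, a loose clear cover shaped like an upturned pan, 0.7 kg. Origin: centre of its sealing face, on the O-ring (40 mm above the bench) when seated. Its flat top, 192 mm across, is 70 mm above that; round its foot a metal skirt, 218 mm inside, 236 mm outside, reaches 24 mm below it and round the base plate, at any heading. z up, x from the knob to the tap. Vacuum holds it down until the tap is open
- lid_knob (a point): the black knob at the middle of the lid: 34 mm across up to 40 mm above the lid's top, then a 44 mm rim up to 48 mm. This point is on its axis, 24 mm above the lid's top, 94 mm above the sealing face (134 mm above the bench when seated) and 118 mm above the foot of the skirt. Axes as the lid's. Opposite the tap, at x = -66 mm, a dial gauge 48 mm across stands 32 mm above the lid's top
- tap_bar (a point): the vent tap's handle, a black bar 56 mm long, 10 mm wide and 18 mm high, 68 mm from the knob, on a brass foot 12 mm high. This point is the middle of the bar, on the turning axis, 37 mm above the lid's top (147 mm above the bench when the lid is seated); x runs along the bar, z up
- vent_tap (a joint): angle of the vent tap in rad: 0 shut (bar square to the line from the knob to the tap), growing anticlockwise seen from above to 1.57 at the stop, fully open (bar along that line). It stays where it is left; about 0.06 N m turns it
- valve0_mid (a point): a hexagonal brass valve body, standing: hexagon 34 mm across flats, 34 mm high, with a round neck (25 mm across, 8 mm high) on top; 42 mm high in all, 0.15 kg. This point is its centre, 21 mm above its underside; z runs up along the neck, x is square to one pair of flats (the others lie at 60 and 120 degrees to it). None from the start if this one is absent
- valve1_mid (a point): a hexagonal brass valve body, standing: hexagon 34 mm across flats, 34 mm high, with a round neck (25 mm across, 8 mm high) on top; 42 mm high in all, 0.15 kg. This point is its centre, 21 mm above its underside; z runs up along the neck, x is square to one pair of flats (the others lie at 60 and 120 degrees to it). None from the start if this one is absent
- valve2_mid (a point): a hexagonal brass valve body, standing: hexagon 34 mm across flats, 34 mm high, with a round neck (25 mm across, 8 mm high) on top; 42 mm high in all, 0.15 kg. This point is its centre, 21 mm above its underside; z runs up along the neck, x is square to one pair of flats (the others lie at 60 and 120 degrees to it). None from the start if this one is absent
- valve3_mid (a point): a hexagonal brass valve body, standing: hexagon 34 mm across flats, 34 mm high, with a round neck (25 mm across, 8 mm high) on top; 42 mm high in all, 0.15 kg. This point is its centre, 21 mm above its underside; z runs up along the neck, x is square to one pair of flats (the others lie at 60 and 120 degrees to it). None from the start if this one is absent
- mat: a fixed rubber mat on the bench for the lid, 270 x 270 mm, 6 mm thick. Origin: centre of its underside, z up
- chute: the fixed parts chute with its slide rail. Origin: on the bench below the middle of the box when home; x along the rail, the way the box is pushed home, y towards the chute's upper end, z up. A sheet-metal trough, 120 mm wide between cheeks 45 mm high, falls at 48 degrees along -y from y = 169 mm (floor 234 mm up, end plate to 258 mm, cheeks to 264 mm) to its lip over the box at y = 52 mm, 104 mm up
- chute_mouth (a point): a point in the open part of the chute, midway between the cheeks, 23 mm above the sloping floor straight below it (200 mm above the bench); axes as the chute's. A valve body let go here or a little above slides down into the box. The trough is open above from y = 70 mm of the chute to its end plate; a clear cover closes the rest and the top of the box
- slide_box (a joint): travel of the box along its rail in m, towards +x of the chute: 0 fully out, 0.14 fully home at the stop, where it lies below the chute. About 2 N moves it; it stays where it is left
- box_floor (a point): centre of the inner floor of the grey open box that rides on the rail, 150 x 150 mm outside, 144 mm inside, 65 mm deep, floor 20 mm above the bench; axes as the chute's
- box_handle (a point): middle of the round steel bar handle, 11 mm thick, on the front of the box, 100 mm long along y, 62 mm above the bench and 35 mm in front of the box's front face; axes as the chute's
- spanner: a spanner lying on the bench, 170 mm long: leave alone
- oil_filter: a blue spin-on oil filter standing on the bench, 76 mm across, 98 mm high: leave alone
- bearing: a steel bearing ring lying on the bench, 62 mm across, 18 mm high: leave alone
Not all that is in view belongs to the job. What is meant by the lid is not orange, and is the larger of those in its own colour.

How it is judged (in metres and radians):
On the way, in this order (a step that is already met when the one before it is completed fails the run):
1. the vent tap is turned open (beyond 1.3 rad) while the lid still sits on its base (value of joint vent_tap above 1.3 rad and horizontal distance between lid_knob and base below 0.01 m and z of lid_knob in the frame of base below 0.138 m and angle between lid_knob's own z axis and vertical below 0.05 rad), for 0.2 s.
2. the lid lies knob up on the rubber mat (centre within 70 mm of the mat's), let go (horizontal distance between lid_knob and mat below 0.07 m and z of lid_knob in the frame of mat below 0.132 m and angle between lid_knob's own z axis and vertical below 0.1 rad and contact force between the fingers and lid below 0.5 N), for 0.2 s.
3. every valve body is in the box and the box is home below the chute (value of joint slide_box above 0.132 m and x of valve0_mid in the frame of box_floor between -0.075 and 0.075 m and y of valve0_mid in the frame of box_floor between -0.075 and 0.075 m and z of each of valve0_mid, valve1_mid, valve2_mid, valve3_mid in the frame of box_floor below 0.07 m and x of valve1_mid in the frame of box_floor between -0.075 and 0.075 m and y of valve1_mid in the frame of box_floor between -0.075 and 0.075 m and x of valve2_mid in the frame of box_floor between -0.075 and 0.075 m and y of valve2_mid in the frame of box_floor between -0.075 and 0.075 m and x of valve3_mid in the frame of box_floor between -0.075 and 0.075 m and y of valve3_mid in the frame of box_floor between -0.075 and 0.075 m), for 0.2 s.
At the end, for the whole second after the job is handed in: every valve body present lies in the box, below its rim; the box is home on its rail (beyond 0.132 m of 0.14); the lid is seated on its base (centre within 10 mm, not more than 4 mm up, tilt under 0.05 rad) and at rest (all of step 3 and horizontal distance between lid_knob and base below 0.01 m and z of lid_knob in the frame of base below 0.138 m and angle between lid_knob's own z axis and vertical below 0.05 rad and linear speed of lid below 0.02 m/s); the robot touches nothing.
It fails at once if a valve body is brought to the chute or the box while the box is not home (value of joint slide_box below 0.125 m and ((y of valve0_mid in the frame of chute between -0.12 and 0.18 m and x of valve0_mid in the frame of chute between -0.26 and 0.1 m) or (y of valve1_mid in the frame of chute between -0.12 and 0.18 m and x of valve1_mid in the frame of chute between -0.26 and 0.1 m) or (y of valve2_mid in the frame of chute between -0.12 and 0.18 m and x of valve2_mid in the frame of chute between -0.26 and 0.1 m) or (y of valve3_mid in the frame of chute between -0.12 and 0.18 m and x of valve3_mid in the frame of chute between -0.26 and 0.1 m))).
It fails at once if the spanner, oil filter or bearing is moved by more than 30 mm (distance of any of spanner, oil_filter, bearing from where it was at the start of the episode above 0.03 m).
Of valve0, valve1, valve2, valve3 only 2 to 4 are there at a start; the rules pass over those that are not, and their reading is None.
At some moment in a run one of valve0, valve1, valve2, valve3 may be knocked a few centimetres aside while the robot is not near it.
Once in a run the grip may slacken for a moment while it holds something.
It also fails if it takes over 210 s, if anything falls off the work surface, if the arm or the gripper's body presses on something with over 40 N, if the wrist force passes 120 N, or if a joint passes its speed limit or range.

## Working session

There is one attempt and no reset: what is moved stays moved. The work goes in short steps, Python scripts to look and compute and a tool call to move; the robot and the scene stay as the last step left them, time stands still between calls to the robot, and variables do not carry over. Pictures are saved under pics/ and viewed, at most 14 in all, crops included, and the job is handed in when it is done.

Besides the shell and the picture viewer there is one more tool, called after ">>>" as name(argument=value, ...) on one line, values as JSON. send_rows: Moves the arm, as the interface text tells. Its arguments: {"type":"object","properties":{"targets":{"type":"array"},"grip":{"type":"number"},"squeeze":{"type":"number"}},"required":["targets"]}

```bash
mkdir -p pics; ls; cat > h.py <<'E'
import numpy as np, cv2
from scipy.spatial.transform import Rotation as R
from rig import ctrl
def cam(name):
    """returns img, depth, K dict, T cam->world"""
    s=ctrl.sense(); c=ctrl.calibration(name)
    img,d=ctrl.capture(name)
    if 'view' in c: T=np.linalg.inv(np.array(c['view']))
    else:
        q=s['ee_rot']; T=np.eye(4); T[:3,:3]=R.from_quat([q[1],q[2],q[3],q[0]]).as_matrix(); T[:3,3]=s['eef_pos']
        T=T@np.array(c['mount'])
    return img,d,c,T
def ray(c,T,uv,z):
    """intersect pixel ray with world plane z"""
    v=T[:3,:3]@np.array([(uv[0]-c['cx'])/c['fx'],(uv[1]-c['cy'])/c['fy'],1.]); o=T[:3,3]
    return o+v*(z-o[2])/v[2]
def cloud(d,c,T):
    v,u=np.mgrid[:d.shape[0],:d.shape[1]]
    P=np.stack([(u-c['cx'])/c['fx']*d,(v-c['cy'])/c['fy']*d,d],-1)@T[:3,:3].T+T[:3,3]
    P[d<=0]=np.nan
    return P
def proj(c,T,p):
    q=np.linalg.inv(T)@np.append(p,1); return q[0]/q[2]*c['fx']+c['cx'],q[1]/q[2]*c['fy']+c['cy']
def save(n,img): cv2.imwrite('pics/'+n,cv2.cvtColor(img,cv2.COLOR_RGB2BGR))
E
python3 - <<'E'
from h import *
for n in('scene','side'):
    img,d,c,T=cam(n); save(n+'0.png',img); P=cloud(d,c,T); print(n,T[:3,3].round(),T[:3,2].round(2))
    for q in 'base lid lid_knob tap_bar mat chute chute_mouth box_handle box_floor spanner oil_filter bearing valve0_mid'.split():
        for r in ctrl.place_of(n,q)[:4]:
            u,v=r['uv']; p=P[min(max(int(v),0),419),min(max(int(u),0),559)]
            print(q,round(r['conf'],2),np.round(r['uv']),p.round())
E
```

```text
pics
scene [1448.  129.  809.] [-0.82 -0.08 -0.57]
base 0.68 [149. 246.] [ 683. -241.  155.]
lid 0.96 [184. 197.] [ 559. -175.  220.]
lid 0.85 [277. 264.] [674.  69. 111.]
lid 0.6 [355. 190.] [239. 295.  58.]
lid_knob 0.97 [272. 232.] [615.  53. 159.]
lid_knob 0.93 [355. 172.] [177. 293.  90.]
lid_knob 0.6 [184. 177.] [ 257. -268.   95.]
tap_bar 0.61 [346. 160.] [-72. 286.  -2.]
tap_bar 0.43 [255. 244.] [654.  13. 154.]
tap_bar 0.43 [199. 172.] [  47. -275.   -2.]
mat 0.73 [397. 246.] [462. 403.   5.]
mat 0.65 [274. 238.] [617.  58. 145.]
chute 0.9 [138. 275.] [ 629. -314.    5.]
chute_mouth 0.9 [170. 217.] [ 681. -173.  245.]
box_handle 0.57 [273. 236.] [622.  54. 152.]
box_floor 0.78 [148. 243.] [ 683. -238.  167.]
spanner 0.51 [284. 226.] [557.  77. 135.]
bearing 0.75 [246. 329.] [798.   3.  17.]
side [ 424. -866.  869.] [ 0.06  0.77 -0.63]
lid 0.96 [315. 224.] [ 554. -186.  257.]
lid 0.9 [174. 338.] [ 260. -325.   81.]
lid 0.76 [170. 181.] [182. 230.  69.]
lid_knob 0.83 [166. 162.] [167. 288. 102.]
lid_knob 0.59 [166. 318.] [ 244. -290.  103.]
lid_knob 0.57 [321. 197.] [602.  34. 153.]
tap_bar 0.55 [157. 304.] [ 216. -240.   86.]
tap_bar 0.49 [340. 203.] [646.   3. 157.]
tap_bar 0.38 [159. 174.] [148. 253.  83.]
mat 0.9 [259. 166.] [452. 399.   2.]
chute 0.81 [340. 355.] [ 582. -409.  130.]
chute_mouth 0.94 [346. 246.] [ 624. -184.  192.]
chute_mouth 0.48 [383. 245.] [784.   5.   1.]
box_handle 0.85 [243. 342.] [ 401. -327.   64.]
box_floor 0.86 [292. 351.] [ 504. -327.   19.]
spanner 0.77 [233. 235.] [370.  55.   6.]
spanner 0.38 [346. 246.] [ 626. -184.  192.]
oil_filter 0.57 [350. 186.] [733. 239.  32.]
bearing 0.82 [379. 248.] [769. -15.  14.]
```

View pics/scene0.png

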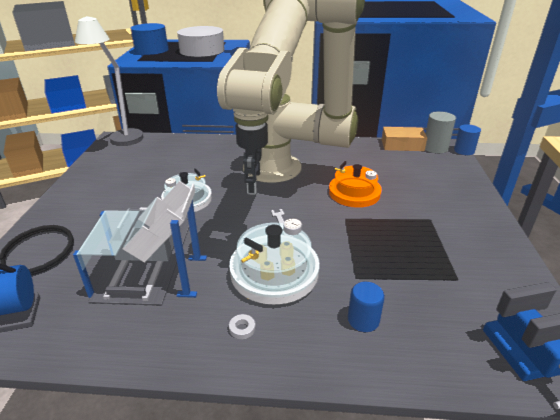

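View pics/side0.png

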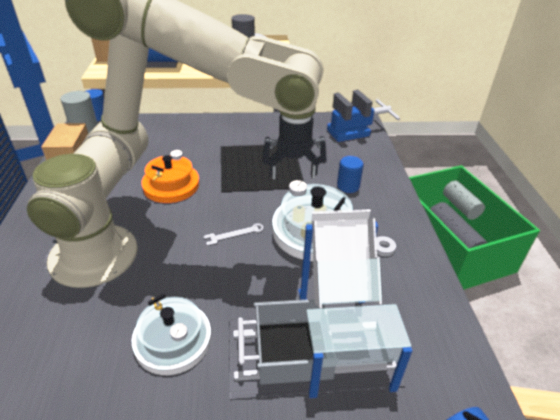

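Scene: the real lid is the large white one at about (275,260), with its tap at (255,244). The mat is at (397,246). The chute and box are on the left, with the box handle facing the robot (side view, (243,342)). The spanner lies at side (233,235) and the bearing at (246,329).

```bash
python3 - <<'E'
from h import *
for n,L in(('scene',[('knob',(272,232),134),('tap',(255,244),147),('mat',(397,246),6),('mouth',(170,217),200)]),
  ('side',[('knob',(321,197),134),('tap',(340,203),147),('mat',(259,166),6),('mouth',(346,246),200),('handle',(243,342),62),('boxfloor',(292,351),20)])):
    img,d,c,T=cam(n); P=cloud(d,c,T)
    for a,uv,z in L: print(n,a,ray(c,T,uv,z).round())
    if n=='side':
        for q in('box_handle','chute_mouth','tap_bar','lid_knob'): print(q,[(np.round(r['uv'],1),round(r['conf'],2)) for r in ctrl.place_of(n,q)])
        Q=P.reshape(-1,3)
        # handle points
        m=(abs(Q[:,0]-400)<50)&(abs(Q[:,1]+330)<90)&(Q[:,2]>55)&(Q[:,2]<72)
        H=Q[m]; print('handle',len(H),H.min(0).round(),H.max(0).round())
        h,b=np.histogram(H[:,0],20); print(h,b.round())
        f=H[H[:,0]<415]; print('angle',np.polyfit(f[:,1],f[:,0],1))
        m=(Q[:,0]>480)&(Q[:,0]<780)&(Q[:,1]<-50)&(Q[:,1]>-450)&(Q[:,2]>255)&(Q[:,2]<275); print('cheektop',np.nanmin(Q[m],0).round(),np.nanmax(Q[m],0).round(),m.sum())
c=ctrl.calibration('wrist'); print(np.array(c['mount']).round(2),c['fx'])
E
```

```text
scene knob [583.  50. 134.]
scene tap [649.  14. 147.]
scene mat [462. 403.   6.]
scene mouth [ 623. -196.  200.]
side knob [609.  57. 134.]
side tap [651.  15. 147.]
side mat [452. 394.   6.]
side mouth [ 623. -195.  200.]
side handle [ 401. -329.   62.]
side boxfloor [ 504. -327.   20.]
box_handle [(array([245.8, 340.5]), 0.91)]
chute_mouth [(array([345.4, 246.7]), 0.84)]
tap_bar [(array([338.8, 203. ]), 0.5), (array([158. , 301.4]), 0.41), (array([158.7, 170.2]), 0.41)]
lid_knob [(array([166.5, 316.5]), 0.79), (array([166.2, 162.9]), 0.7), (array([319. , 196.5]), 0.58)]
handle 457 [ 390. -398.   55.] [ 450. -247.   72.]
[55 52 81 55 15 13 11 13 10  9 12 10 14 18 15 10 19 11 16 18] [390. 393. 396. 399. 402. 405. 408. 411. 414. 417. 420. 423. 426. 429.
 432. 435. 438. 441. 444. 447. 450.]
angle [-2.40559536e-02  3.90615028e+02]
cheektop [ 552. -192.  255.] [ 678. -143.  264.] 90
[[ 0.0000e+00 -9.6000e-01 -2.9000e-01  7.3110e+01]
 [ 1.0000e+00 -0.0000e+00  0.0000e+00 -1.2000e-01]
 [-0.0000e+00 -2.9000e-01  9.6000e-01 -1.4219e+02]
 [ 0.0000e+00  0.0000e+00  0.0000e+00  1.0000e+00]] 296.44980897027756
```

>>> send_rows(targets=[{"offset": [0,0,3],"spin": 0},{"offset": [0,0,6],"spin": 0},{"offset": [0,0,9],"spin": 0},{"offset": [0,0,12],"spin": 0},{"offset": [2,0,12],"spin": 0},{"offset": [2,0,12],"spin": 0}])

```text
time_s: 2.2
eef_pos: [546.8, -0.2, 352.4]
ee_rot: [0.001, 0.707, 0.707, 0.001]
force: [-0.5, -0.3, -1.2]
grip_width: 0.999
grip_force: 0.0
```

```bash
python3 - <<'E'
from h import *
img,d,c,T=cam('wrist'); save('w1.png',img)
for q,z in(('lid_knob',134),('tap_bar',147),('lid',40),('base',0),('valve0_mid',57),('chute_mouth',200),('box_handle',62)):
    for r in ctrl.place_of('wrist',q): print(q,round(r['conf'],2),np.round(r['uv']),ray(c,T,r['uv'],z).round(1))
print(d[::70,::70])
E
```

```text
lid_knob 0.69 [320. 142.] [598.3  52.2 134. ]
tap_bar 0.75 [366. 183.] [652.8   6.4 147. ]
tap_bar 0.46 [ 69. 325.] [ 260.5 -191.3  147. ]
lid 0.81 [117. 317.] [ 262.5 -257.6   40. ]
lid 0.74 [311. 134.] [598.9  58.6  40. ]
valve0_mid 0.21 [365. 180.] [679.7  -7.   57. ]
chute_mouth 0.58 [334. 355.] [ 616.4 -195.8  200. ]
box_handle 0.82 [193. 356.] [ 398.6 -323.3   62. ]
[[392.6376   422.8745   423.50385  424.53253  423.91132  424.5853
  425.25864  425.27267 ]
 [448.3332   449.1233   447.73248  450.30008  350.76547  350.44275
  450.78787  450.70193 ]
 [478.41672  477.933    472.61792  478.83163  374.0369   373.37653
  481.19577  481.0403  ]
 [502.31665  514.1012   514.4003   516.5458   513.832    515.27484
  516.2416   516.83484 ]
 [551.1948   555.11127  553.91754  555.0646   466.21033  554.30493
  557.05414  556.95575 ]
 [600.3356    87.202286  78.40232  500.0651   322.52798  300.8124
   79.04514   85.33295 ]]
```

View pics/w1.png

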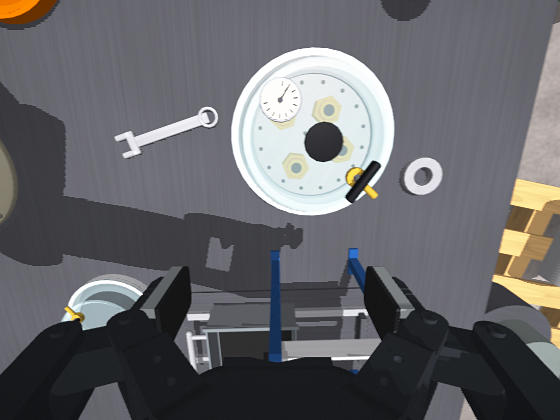

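The picture shows the lid centred at about (313,132), with the knob at (323,142). The tap bar at (363,182) points up-right, which is shut. There are four valve bodies under the lid, and the spanner and bearing stand clear.

```bash
cat >> h.py <<'E'
def circ(X):
    from scipy.optimize import least_squares
    f=lambda p: np.hypot(X[:,0]-p[0],X[:,1]-p[1])-p[2]
    return least_squares(f,[*X.mean(0)[:2],np.ptp(X[:,0])/2],loss='soft_l1',f_scale=2.).x
def lidmeas(img,d,c,T,k0):
    P=cloud(d,c,T).reshape(-1,3); r=np.hypot(P[:,0]-k0[0],P[:,1]-k0[1]); I=img.reshape(-1,3).astype(int)
    return P,r,I
E
python3 - <<'E'
from h import *
img,d,c,T=cam('wrist'); P,r,I=lidmeas(img,d,c,T,(600,52))
dark=I.max(1)<60
m=dark&(r<30)&(P[:,2]>150)&(P[:,2]<165); print('knob top',m.sum(),np.median(P[m],0).round(1),circ(P[m][np.hypot(*(P[m][:,:2]-P[m][:,:2].mean(0)).T)>18]).round(1))
m=dark&(np.hypot(P[:,0]-653,P[:,1]-6)<45)&(P[:,2]>150)&(P[:,2]<162)&(r>35); B=P[m]; 
(cx,cy),sz,a=cv2.minAreaRect(B[:,:2].astype(np.float32)); w,V=np.linalg.eigh(np.cov(B[:,:2].T))
print('bar',m.sum(),cx,cy,sz,np.degrees(np.arctan2(V[1,1],V[0,1])),np.median(B[:,2]))
h,b=np.histogram(P[(r<125)][:,2],np.arange(-5,170,5)); print([(int(x),int(y)) for x,y in zip(b,h) if y])
E
```

```text
knob top 1078 [600.2  53.3 157.7] [599.4  53.8  19.7]
bar 372 648.722900390625 8.357717514038086 (54.074527740478516, 9.082934379577637) 55.99521573749901 155.10041168047272
[(-5, 20), (0, 12), (45, 2676), (50, 137), (105, 10305), (110, 4748), (115, 88), (120, 202), (125, 11), (130, 10), (135, 39), (140, 1536), (145, 68), (150, 213), (155, 1474), (160, 1)]
```

>>> send_rows(targets=[{"offset": [2.5,0.2,0],"spin": -0.12},{"offset": [5,0.4,0],"spin": -0.24},{"offset": [7.5,0.6,-2],"spin": -0.36},{"offset": [10.2,0.9,-5],"spin": -0.48},{"offset": [10.2,0.9,-9],"spin": -0.59},{"offset": [10.2,0.9,-13],"spin": -0.59},{"offset": [10.2,0.9,-13],"spin": -0.59}], grip=0.45)

```text
time_s: 3.23
eef_pos: [644.0, 9.5, 212.4]
ee_rot: [-0.005, 0.882, 0.471, -0.006]
force: [-0.8, 1.0, -0.7]
grip_width: 0.449
grip_force: 0.0
```

```bash
python3 - <<'E'
from h import *
s=ctrl.sense(); print(s['eef_pos'],s['joints'],s['grip_width'])
img,d,c,T=cam('wrist'); save('w2.png',img)
P=cloud(d,c,T).reshape(-1,3); I=img.reshape(-1,3).astype(int)
m=(I.max(1)<60)&(P[:,2]>150)&(P[:,2]<163); B=P[m]; k=np.hypot(B[:,0]-600,B[:,1]-53)<30; print(circ(B[k]),np.median(B[k],0))
b=B[np.hypot(B[:,0]-649,B[:,1]-8)<40]; print(cv2.minAreaRect(b[:,:2].astype(np.float32)),len(b),b.mean(0))
E
```

```text
[644.00986677   9.53309554 212.42748167] [-1.66781230e-01  6.04309090e-01  1.10824953e+00  4.86441558e-05
  1.44427677e+00  4.23162898e-01] 0.44899263725893596
[600.84840022  54.23324669  15.20135141] [601.14346951  54.63549107 157.41178942]
((649.8905639648438, 7.760780334472656), (55.77729797363281, 9.172649383544922), 56.31905746459961) 903 [650.70535624   9.33700665 155.13674202]
```

View pics/w2.png

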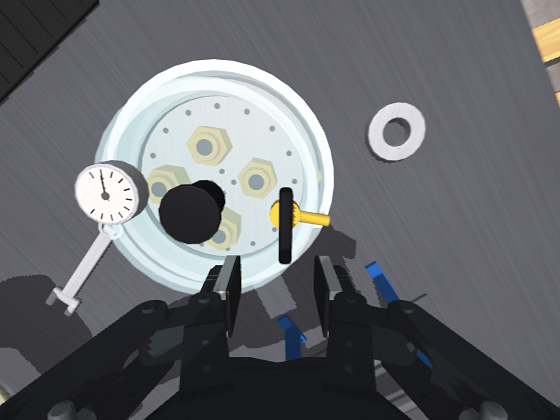

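The bar at (286,225) lies vertical between the fingers, so it is aligned with the grip. Four valve bodies are visible under the lid.

>>> send_rows(targets=[{"offset": [0.3,-0.1,0],"spin": 0},{"offset": [0.3,-0.1,-3],"spin": 0},{"offset": [0.3,-0.1,-6],"spin": 0},{"offset": [0.3,-0.1,-9],"spin": 0},{"offset": [0.3,-0.1,-9],"spin": 0},{"offset": [0.3,-0.1,-9],"spin": 0}])

```text
time_s: 3.78
eef_pos: [651.0, 7.7, 133.9]
ee_rot: [0.001, 0.882, 0.471, 0.001]
force: [-0.4, -0.6, 1.2]
grip_width: 0.45
grip_force: 0.0
```

>>> send_rows(targets=[{"offset": [-0.1,0,-0.2],"spin": 0},{"offset": [-0.1,0,-0.2],"spin": 0},{"offset": [-0.1,0,-0.2],"spin": 0},{"offset": [-0.1,0,-0.2],"spin": 0},{"offset": [-0.1,0,-0.2],"spin": 0}], grip=0, squeeze=30)

```text
time_s: 4.2
eef_pos: [649.7, 8.1, 132.1]
ee_rot: [0.001, 0.882, 0.471, 0.001]
force: [-2.9, 0.6, 6.5]
grip_width: 0.111
grip_force: 32.5
```

>>> send_rows(targets=[{"offset": [0,0,0],"spin": 0.12},{"offset": [0,0,0],"spin": 0.24},{"offset": [0,0,0],"spin": 0.36},{"offset": [0,0,0],"spin": 0.48},{"offset": [0,0,0],"spin": 0.6},{"offset": [0,0,0],"spin": 0.72},{"offset": [0,0,0],"spin": 0.84},{"offset": [0,0,0],"spin": 0.96}])

```text
time_s: 4.87
eef_pos: [649.9, 8.2, 132.1]
ee_rot: [0.002, 0.563, 0.827, 0.001]
force: [-1.8, 1.1, 6.2]
grip_width: 0.113
grip_force: 32.4
```

>>> send_rows(targets=[{"offset": [0,0,0],"spin": 0.12},{"offset": [0,0,0],"spin": 0.24},{"offset": [0,0,0],"spin": 0.36},{"offset": [0,0,0],"spin": 0.45},{"offset": [0,0,0],"spin": 0.45},{"offset": [0,0,0],"spin": 0.45}])

```text
time_s: 5.37
eef_pos: [650.0, 8.2, 132.1]
ee_rot: [0.002, 0.366, 0.93, 0.001]
force: [-1.9, 1.3, 6.2]
grip_width: 0.11
grip_force: 32.4
```

>>> send_rows(targets=[{"offset": [0,0,0],"spin": 0},{"offset": [0,0,0],"spin": 0},{"offset": [0,0,3.5],"spin": 0},{"offset": [-1,0.5,7],"spin": 0},{"offset": [-3,2,10],"spin": 0},{"offset": [-3,2,12],"spin": 0},{"offset": [-3,2,12],"spin": 0}], grip=0.45)

```text
time_s: 5.95
eef_pos: [619.9, 28.4, 255.3]
ee_rot: [0.005, 0.366, 0.931, 0.001]
force: [0.4, -0.0, 1.0]
grip_width: 0.452
grip_force: 0.0
```

```bash
python3 - <<'E'
from h import *
s=ctrl.sense(); print(s['eef_pos'],s['joints'],s['grip_width'])
img,d,c,T=cam('wrist'); save('w3.png',img)
P=cloud(d,c,T).reshape(-1,3); I=img.reshape(-1,3).astype(int)
m=(I.max(1)<60)&(P[:,2]>150)&(P[:,2]<163); B=P[m]; k=np.hypot(B[:,0]-600,B[:,1]-53)<30; print(circ(B[k]),np.median(B[k],0),k.sum())
b=B[np.hypot(B[:,0]-649,B[:,1]-8)<36]; print(cv2.minAreaRect(b[:,:2].astype(np.float32)),len(b))
E
```

```text
[619.91573462  28.37503129 255.30867855] [-1.42754294e-01  5.10914013e-01  1.14729658e+00 -7.17646808e-05
  1.47404190e+00 -9.63596508e-01] 0.4518144350150708
[599.38441571  53.66906575  14.78505275] [599.06612785  53.89424939 157.60623395] 2097
((649.0689697265625, 7.865777969360352), (8.689566612243652, 54.652374267578125), 46.96156311035156) 570
```

View pics/w3.png

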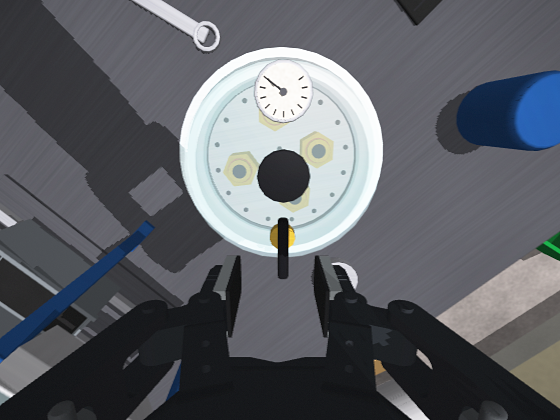

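The bar at (283,248) is now radial, so the tap is open, and the lid is still seated with its knob at (283,176).

>>> send_rows(targets=[{"offset": [-2,2.5,0],"spin": 0},{"offset": [-2,2.5,-3],"spin": 0},{"offset": [-2,2.5,-6.5],"spin": 0},{"offset": [-2,2.5,-10],"spin": 0},{"offset": [-2,2.5,-12.5],"spin": 0},{"offset": [-2,2.5,-13.5],"spin": 0},{"offset": [-2,2.5,-13.5],"spin": 0},{"offset": [-2,2.5,-13.5],"spin": 0}], grip=0.8)

```text
time_s: 6.67
eef_pos: [599.4, 52.8, 114.8]
ee_rot: [0.0, 0.367, 0.93, 0.0]
force: [-0.7, 0.2, 0.3]
grip_width: 0.803
grip_force: 0.0
```

>>> send_rows(targets=[{"offset": [0,0,0],"spin": 0},{"offset": [0,0,0],"spin": 0},{"offset": [0,0,0],"spin": 0},{"offset": [0,0,0],"spin": 0},{"offset": [0,0,0],"spin": 0},{"offset": [0,0,0],"spin": 0}], grip=0, squeeze=80)

```text
time_s: 7.17
eef_pos: [600.1, 53.1, 116.6]
ee_rot: [0.002, 0.367, 0.93, 0.001]
force: [-0.0, 1.2, 6.8]
grip_width: 0.469
grip_force: 78.7
```

>>> send_rows(targets=[{"offset": [0,0,0],"spin": 0},{"offset": [0,0,0],"spin": 0},{"offset": [0,0,-0.5],"spin": 0},{"offset": [0,0,-0.5],"spin": 0}], grip=0.7)

```text
time_s: 7.5
eef_pos: [598.6, 53.0, 108.4]
ee_rot: [-0.001, 0.367, 0.93, -0.0]
force: [-0.6, 0.4, -0.4]
grip_width: 0.699
grip_force: 0.0
```

>>> send_rows(targets=[{"offset": [0,0,0],"spin": 0},{"offset": [0,0,0],"spin": 0},{"offset": [0,0,0],"spin": 0},{"offset": [0,0,0],"spin": 0},{"offset": [0,0,0],"spin": 0}], grip=0)

```text
time_s: 7.92
eef_pos: [599.1, 53.1, 109.5]
ee_rot: [0.0, 0.367, 0.93, 0.0]
force: [-0.5, 1.5, 1.6]
grip_width: 0.439
grip_force: 77.2
```

>>> send_rows(targets=[{"offset": [0,0,0.3],"spin": 0},{"offset": [0,0,0.8],"spin": 0},{"offset": [0,0,1.4],"spin": 0},{"offset": [0,0,2.2],"spin": 0},{"offset": [0,0,3.5],"spin": 0},{"offset": [0,0,5],"spin": 0},{"offset": [0,0,7],"spin": 0},{"offset": [0,0,10],"spin": 0}])

```text
time_s: 8.58
eef_pos: [597.9, 53.0, 208.6]
ee_rot: [-0.002, 0.367, 0.93, -0.001]
force: [-0.9, 0.7, -6.8]
grip_width: 0.441
grip_force: 79.0
```

```bash
python3 - <<'E'
from h import *
img,d,c,T=cam('side'); save('s2.png',img[100:320,200:480])
for q,z in(('lid_knob',234),('oil_filter',49)):
    for r in ctrl.place_of('side',q): print(q,round(r['conf'],2),np.round(r['uv']),ray(c,T,r['uv'],z).round(1))
s=ctrl.sense(); print(s['eef_pos'],s['force'],s['wrist_torque'],s['grip_width'])
E
```

```text
lid_knob 0.74 [324. 168.] [606.7  48.  234. ]
lid_knob 0.72 [168. 318.] [ 278.5 -391.4  234. ]
lid_knob 0.67 [167. 162.] [213.9  85.5 234. ]
oil_filter 0.6 [350. 188.] [723.6 205.6  49. ]
[599.77866469  52.87457707 211.20273727] [ 0.50330425  0.59265396 -8.37036416] [-0.12004405 -0.09198824 -0.01719227] 0.4385183734356554
```

View pics/s2.png

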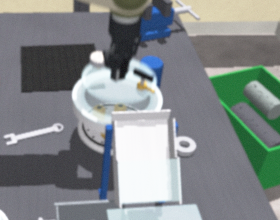

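The crop shows the lid held level above the base, with the valve bodies under it at about (110,108). I'm carrying it to the mat.

>>> send_rows(targets=[{"offset": [-0.6,1.4,0.5],"spin": 0},{"offset": [-1.6,4,0.5],"spin": 0},{"offset": [-3,7,0.5],"spin": 0},{"offset": [-4.4,10.5,0.5],"spin": 0},{"offset": [-5.8,14,0.5],"spin": 0},{"offset": [-7.2,17.5,0.5],"spin": 0},{"offset": [-8.6,21,0.5],"spin": 0},{"offset": [-10,24,0.5],"spin": 0}])

```text
time_s: 9.4
eef_pos: [496.8, 295.2, 212.4]
ee_rot: [-0.001, 0.366, 0.931, -0.001]
force: [1.0, 0.8, -6.2]
grip_width: 0.443
grip_force: 79.3
```

>>> send_rows(targets=[{"offset": [-1.5,3.5,0],"spin": 0},{"offset": [-3,7,0],"spin": 0},{"offset": [-4,9.5,0],"spin": 0},{"offset": [-4.4,10.5,-1],"spin": 0},{"offset": [-4.4,10.5,-3],"spin": 0},{"offset": [-4.4,10.5,-5],"spin": 0},{"offset": [-4.4,10.5,-7],"spin": 0},{"offset": [-4.4,10.5,-9],"spin": 0}])

```text
time_s: 10.07
eef_pos: [453.8, 397.5, 121.3]
ee_rot: [-0.001, 0.367, 0.93, -0.001]
force: [0.4, 0.4, -6.8]
grip_width: 0.438
grip_force: 79.3
```

>>> send_rows(targets=[{"offset": [0,0,-0.7],"spin": 0},{"offset": [0,0,-1.3],"spin": 0},{"offset": [0,0,-1.8],"spin": 0},{"offset": [0,0,-2.1],"spin": 0},{"offset": [0,0,-2.3],"spin": 0},{"offset": [0,0,-2.3],"spin": 0}])

```text
time_s: 10.57
eef_pos: [455.1, 398.0, 101.5]
ee_rot: [0.0, 0.367, 0.93, 0.0]
force: [0.5, -0.2, -6.6]
grip_width: 0.445
grip_force: 79.4
```

>>> send_rows(targets=[{"offset": [0,0,-0.2],"spin": 0},{"offset": [0,0,-0.4],"spin": 0},{"offset": [0,0,-0.4],"spin": 0}])

```text
time_s: 10.82
eef_pos: [455.5, 398.2, 99.5]
ee_rot: [0.001, 0.367, 0.93, 0.001]
force: [-5.3, -4.4, 6.3]
grip_width: 0.442
grip_force: 79.4
```

>>> send_rows(targets=[{"offset": [0,0,0],"spin": 0},{"offset": [0,0,0],"spin": 0},{"offset": [0,0,0],"spin": 0},{"offset": [0,0,3],"spin": 0},{"offset": [0,0,6.5],"spin": 0},{"offset": [0,0,10],"spin": 0},{"offset": [0,-2,13],"spin": 0},{"offset": [0,-6,15],"spin": 0}], grip=0.9)

```text
time_s: 11.48
eef_pos: [455.3, 342.4, 249.4]
ee_rot: [0.002, 0.365, 0.931, 0.002]
force: [1.4, -0.7, 0.6]
grip_width: 0.903
grip_force: 0.0
```

```bash
python3 - <<'E'
from h import *
img,d,c,T=cam('side'); 
for q,z in(('lid_knob',100),('valve0_mid',57),('base',0),('box_handle',62)):
    for r in ctrl.place_of('side',q): print(q,round(r['conf'],2),np.round(r['uv']),ray(c,T,r['uv'],z).round(1))
s=ctrl.sense(); print(s['eef_pos'],s['ee_rot'],s['joints'],s['grip_width'])
E
```

```text
lid_knob 0.82 [168. 160.] [171.7 294.6 100. ]
lid_knob 0.77 [167. 320.] [ 246.7 -294.1  100. ]
lid_knob 0.71 [263. 134.] [467.6 443.  100. ]
lid_knob 0.61 [233. 234.] [376.9 -40.1 100. ]
base 0.61 [315. 230.] [605.4  75.1   0. ]
base 0.27 [320. 210.] [630.2 164.9   0. ]
box_handle 0.72 [241. 338.] [ 397.4 -318.8   62. ]
[454.97035632 340.86327361 245.60068173] [-1.81803855e-04  3.66802735e-01  9.30298726e-01 -1.18487412e-05] [ 4.36844562e-01  4.00346512e-01  1.33761054e+00  2.51152677e-04
  1.40390288e+00 -3.82853773e-01] 0.9030469427171153
```

>>> send_rows(targets=[{"offset": [0,-3,2],"spin": 0.1},{"offset": [-0.5,-7,4],"spin": 0.2},{"offset": [-1,-11,5],"spin": 0.3},{"offset": [-1.5,-15,5],"spin": 0.4},{"offset": [-2,-19,5],"spin": 0.5},{"offset": [-2.5,-23,5],"spin": 0.6},{"offset": [-3,-27,5],"spin": 0.7},{"offset": [-3.5,-31,5],"spin": 0.75}], grip=0)

```text
time_s: 12.4
eef_pos: [420.2, 34.7, 295.2]
ee_rot: [-0.001, -0.003, 1.0, 0.0]
force: [1.6, -0.2, -0.0]
grip_width: -0.002
grip_force: 0.0
```

>>> send_rows(targets=[{"offset": [-0.5,-4,0],"spin": 0},{"offset": [-1,-8,0],"spin": 0},{"offset": [-1.5,-12,0],"spin": 0},{"offset": [-2,-16,0],"spin": 0},{"offset": [-3,-20,0],"spin": 0},{"offset": [-4,-24,0],"spin": 0},{"offset": [-4.5,-28,0],"spin": 0},{"offset": [-5,-31,0],"spin": 0}])

```text
time_s: 13.07
eef_pos: [370.2, -277.0, 294.9]
ee_rot: [-0.0, 0.001, 1.0, 0.001]
force: [1.8, 0.9, 0.8]
grip_width: -0.001
grip_force: 0.0
```

>>> send_rows(targets=[{"offset": [0,-2,0],"spin": 0},{"offset": [0,-3,0],"spin": 0},{"offset": [0,-3,0],"spin": 0},{"offset": [0,-3,0],"spin": 0}])

```text
time_s: 13.4
eef_pos: [371.1, -303.8, 295.3]
ee_rot: [-0.0, 0.0, 1.0, 0.001]
force: [-0.5, -0.0, -1.0]
grip_width: -0.001
grip_force: 0.0
```

```bash
python3 - <<'E'
from h import *
s=ctrl.sense(); print(s['eef_pos'],s['ee_rot'],s['joints'],s['grip_width'])
img,d,c,T=cam('wrist'); save('w4.png',img); np.savez('w4.npz',d=d,T=T,img=img)
for q,z in(('box_handle',62),('box_floor',20),('chute_mouth',200),('chute',0)):
    for r in ctrl.place_of('wrist',q): print(q,round(r['conf'],2),np.round(r['uv']),ray(c,T,r['uv'],z).round(1))
E
```

```text
[ 371.08501071 -303.75642071  295.32624279] [-3.03158450e-04  1.87286889e-05  9.99999711e-01  6.97107418e-04] [-9.31106999e-01  1.71567479e-01  1.51109485e+00  3.47980145e-04
  1.46041081e+00 -2.50190446e+00] -0.0014848020264931498
box_handle 0.85 [267. 204.] [ 397.6 -318.2   62. ]
box_floor 0.69 [267. 265.] [ 506.2 -320.5   20. ]
chute_mouth 0.22 [266. 264.] [ 415.4 -314.2  200. ]
chute_mouth 0.18 [533. 338.] [493.1 -59.1 200. ]
```

View pics/w4.png

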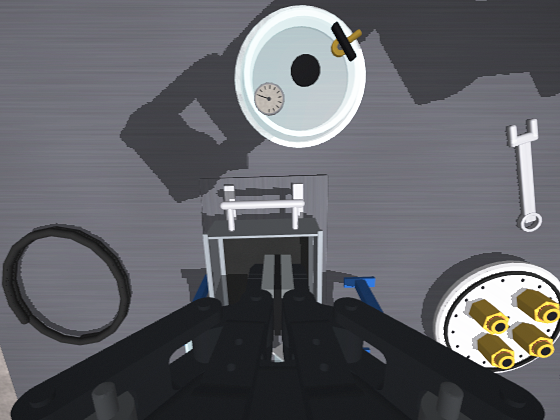

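The handle is at (263,204), nearly square to x, and the box is behind it with the fingers over it. The open base with four valve bodies is at the right, around (515,330).

>>> send_rows(targets=[{"offset": [-0.6,-1.4,-2],"spin": 0},{"offset": [-0.6,-1.4,-6],"spin": 0},{"offset": [-0.6,-1.4,-10],"spin": 0},{"offset": [-0.6,-1.4,-14],"spin": 0},{"offset": [-0.6,-1.4,-18],"spin": 0},{"offset": [-0.6,-1.4,-22],"spin": 0},{"offset": [-0.6,-1.4,-25],"spin": 0},{"offset": [-0.6,-1.4,-25],"spin": 0}])

```text
time_s: 14.32
eef_pos: [362.9, -315.6, 41.4]
ee_rot: [-0.003, 0.0, 1.0, 0.004]
force: [-0.4, 1.6, -0.5]
grip_width: -0.002
grip_force: 0.0
```

>>> send_rows(targets=[{"offset": [1,0,0],"spin": 0},{"offset": [2,0,0],"spin": 0},{"offset": [3.5,0,0],"spin": 0},{"offset": [5,0.1,0],"spin": 0},{"offset": [6.5,0.1,0],"spin": 0},{"offset": [8,0.1,0],"spin": 0},{"offset": [9.5,0.2,0],"spin": 0},{"offset": [10.5,0.2,0],"spin": 0}])

```text
time_s: 14.98
eef_pos: [472.2, -316.6, 48.5]
ee_rot: [0.001, -0.0, 1.0, -0.001]
force: [-3.0, 2.2, -0.4]
grip_width: 0.002
grip_force: 1.3
```

>>> send_rows(targets=[{"offset": [0.5,0,0],"spin": 0},{"offset": [1,0,0],"spin": 0},{"offset": [1.5,0,0],"spin": 0},{"offset": [2,0,0],"spin": 0}])

```text
time_s: 15.32
eef_pos: [490.2, -316.9, 46.9]
ee_rot: [0.0, 0.0, 1.0, -0.0]
force: [-2.2, 0.4, 1.1]
grip_width: -0.004
grip_force: 1.2
```

>>> send_rows(targets=[{"offset": [0.3,0,0],"spin": 0},{"offset": [0.6,0,0],"spin": 0},{"offset": [0.8,0,0],"spin": 0},{"offset": [0.8,0,0],"spin": 0}])

```text
time_s: 15.65
eef_pos: [493.8, -316.8, 46.3]
ee_rot: [-0.005, 0.0, 1.0, 0.001]
force: [-28.4, 1.9, 16.3]
grip_width: 0.002
grip_force: 14.2
```

>>> send_rows(targets=[{"offset": [-1.5,0,0],"spin": 0},{"offset": [-4,0,1],"spin": 0},{"offset": [-5,0,5],"spin": 0},{"offset": [-5,0,9],"spin": 0},{"offset": [-5,1,13],"spin": 0},{"offset": [-5,2,17],"spin": 0},{"offset": [-5,4,21],"spin": 0},{"offset": [-5,6,25],"spin": 0}])

```text
time_s: 16.32
eef_pos: [447.4, -258.8, 292.7]
ee_rot: [0.001, 0.001, 1.0, -0.0]
force: [0.6, -0.7, -0.3]
grip_width: -0.004
grip_force: 0.0
```

>>> send_rows(targets=[{"offset": [0,3,3],"spin": -0.1},{"offset": [0,7,3],"spin": -0.2},{"offset": [0,11,3],"spin": -0.3},{"offset": [0,15,3],"spin": -0.4},{"offset": [1,18.5,3],"spin": -0.5},{"offset": [3,22,3],"spin": -0.6},{"offset": [5,25,3],"spin": -0.7},{"offset": [7,28,3],"spin": -0.8}])

```text
time_s: 16.98
eef_pos: [518.4, 22.7, 321.0]
ee_rot: [0.001, 0.392, 0.92, 0.0]
force: [-0.3, -0.7, 0.6]
grip_width: 0.006
grip_force: 0.0
```

>>> send_rows(targets=[{"offset": [1,0,0],"spin": -0.12},{"offset": [3,0,0],"spin": -0.24},{"offset": [5,0,0],"spin": -0.36},{"offset": [7,0,0],"spin": -0.48},{"offset": [8,0,0],"spin": -0.6},{"offset": [8,0,0],"spin": -0.72},{"offset": [8,0,0],"spin": -0.77},{"offset": [8,0,0],"spin": -0.77}], grip=0.6)

```text
time_s: 17.65
eef_pos: [597.9, 20.7, 320.4]
ee_rot: [0.0, 0.708, 0.706, 0.0]
force: [0.3, 0.1, 0.8]
grip_width: 0.603
grip_force: 0.0
```

```bash
python3 - <<'E'
from h import *
s=ctrl.sense(); print(s['eef_pos'],s['ee_rot'],s['joints'],s['grip_width'])
img,d,c,T=cam('wrist'); save('w5.png',img); np.savez('w5.npz',d=d,T=T,img=img)
for q,z in(('valve0_mid',57),('chute_mouth',200),('base',0)):
    for r in ctrl.place_of('wrist',q): print(q,round(r['conf'],2),np.round(r['uv']),ray(c,T,r['uv'],z).round(1))
P=cloud(d,c,T); Q=P.reshape(-1,3); m=(abs(Q[:,2]-78)<4)&(np.hypot(Q[:,0]-600,Q[:,1]-54)<100)
M=m.reshape(d.shape).astype(np.uint8); n,l,st,ce=cv2.connectedComponentsWithStats(M)
for i in range(1,n):
    if st[i,4]>40: print('neck',st[i,4],np.nanmean(P[l==i],0).round(1),np.ptp(P[l==i],0).round(1))
s,d2,c2,T2=cam('side'); save('s3.png',s)
E
```

```text
[597.93110573  20.66875213 320.36780387] [3.83679877e-05 7.07773534e-01 7.06439363e-01 2.21901238e-04] [-1.61217085e-01  4.42629494e-01  1.08606470e+00  3.15244458e-04
  1.61257652e+00 -1.59317065e-01] 0.6027249726754089
valve0_mid 0.77 [307. 165.] [638.5  40.3  57. ]
base 0.87 [278. 153.] [599.9  51.5   0. ]
neck 315 [617.3  91.2  77.6] [23.9 22.7  5.4]
neck 313 [557.2  84.1  77.6] [24.  24.2  5.7]
neck 281 [638.1  38.9  77.6] [23.5 23.2  5.7]
neck 273 [575.6  15.   77.6] [23.9 24.   5.4]
```

View pics/w5.png

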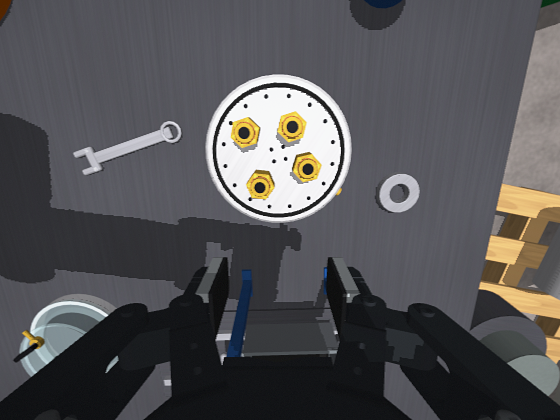

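View pics/s3.png

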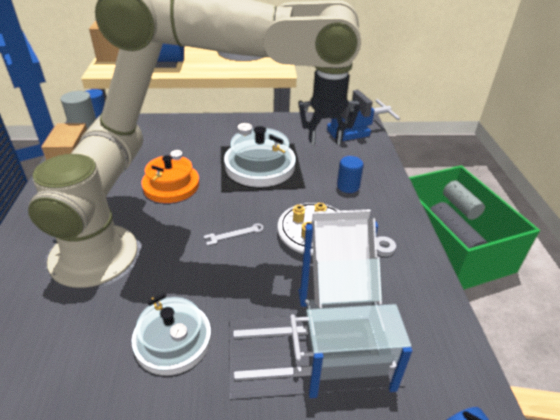

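The box is home under the chute (side view (355,340)) and the lid lies on the mat at (260,155). The base shows four valve bodies at (292,127), (245,133), (307,168) and (260,186).

```bash
cat >> h.py <<'E'
def hexes(P,C0=None,ctr=(600,54),rad=100,ztop=78):
    Q=P.reshape(-1,3); out=[]
    m=(abs(Q[:,2]-ztop)<4)&(np.hypot(Q[:,0]-ctr[0],Q[:,1]-ctr[1])<rad)
    M=m.reshape(P.shape[:2]).astype(np.uint8); n,l,st,ce=cv2.connectedComponentsWithStats(M)
    for i in range(1,n):
        if st[i,4]<60: continue
        p=P[l==i]; cen=(p.max(0)+p.min(0))/2
        H=Q[(abs(Q[:,2]-ztop+8)<3.0)&(np.hypot(Q[:,0]-cen[0],Q[:,1]-cen[1])<21.5)][:,:2]
        best=[]
        for a in range(0,60,1):
            e=[]
            for k in range(3):
                t=np.radians(a+60*k); x=H@[np.cos(t),np.sin(t)]; e.append(np.percentile(x,98)-np.percentile(x,2))
            best.append(sum(e)/3)
        best=np.array(best); f=np.convolve(np.r_[best[-4:],best,best[:4]],np.ones(9)/9,'valid')
        out.append((cen.round(1),int(np.argmin(f)),f.min().round(1),f.max().round(1),len(H)))
    return out
E
python3 - <<'E'
from h import *
z=np.load('w5.npz'); c=ctrl.calibration('wrist')
for o in hexes(cloud(z['d'],c,z['T'])): print(o)
P=cloud(z['d'],c,z['T']); Q=P.reshape(-1,3)
m=(Q[:,2]>255)&(Q[:,2]<268)&(Q[:,1]<-60)&(Q[:,1]>-300); print('cheek',m.sum(),Q[m].min(0) if m.any() else '')
i,d,c,T=cam('scene'); Q=cloud(d,c,T).reshape(-1,3)
m=(Q[:,2]>250)&(Q[:,2]<270)&(Q[:,0]>500)&(Q[:,0]<750)&(Q[:,1]<-60)&(Q[:,1]>-300); print(m.sum(),Q[m].min(0),Q[m].max(0))
for r in ctrl.place_of('scene','chute_mouth'): print(r, ray(c,T,r['uv'],200))
E
```

```text
(array([617.7,  91. ,  78. ]), 46, np.float64(32.9), np.float64(34.2), 328)
(array([557.4,  84.4,  77. ]), 49, np.float64(33.0), np.float64(34.2), 323)
(array([638.5,  39.3,  77.2]), 44, np.float64(33.0), np.float64(34.5), 292)
(array([575.6,  14.5,  77.2]), 23, np.float64(33.1), np.float64(34.5), 279)
cheek 0 
145 [ 552.14186198 -194.34711007  250.12994594] [ 681.80507816 -143.4966114   264.37275213]
{'uv': [171.3, 216.3], 'conf': 0.75} [ 620.31815075 -193.81051399  200.        ]
```

>>> send_rows(targets=[{"offset": [-1,-0.3,-3],"spin": -0.12},{"offset": [-2,-0.6,-7],"spin": -0.24},{"offset": [-2.2,-0.6,-11],"spin": -0.36},{"offset": [-2.2,-0.6,-15],"spin": -0.48},{"offset": [-2.2,-0.6,-19],"spin": -0.6},{"offset": [-2.2,-0.6,-20],"spin": -0.65},{"offset": [-2.2,-0.6,-20],"spin": -0.65},{"offset": [-2.2,-0.6,-20],"spin": -0.65}])

```text
time_s: 18.67
eef_pos: [575.9, 14.6, 121.0]
ee_rot: [0.0, 0.895, 0.445, 0.0]
force: [0.3, 0.2, 1.7]
grip_width: 0.6
grip_force: 0.0
```

```bash
python3 - <<'E'
from h import *
s=ctrl.sense(); print(s['eef_pos'])
i,d,c,T=cam('wrist')
for o in hexes(cloud(d,c,T)): print(o)
E
```

```text
[575.91894469  14.58594557 120.98405207]
(array([617. ,  90.8,  77.3]), 47, np.float64(33.0), np.float64(34.4), 1392)
(array([637.9,  38.7,  77. ]), 43, np.float64(33.1), np.float64(34.6), 1219)
(array([556.8,  84. ,  76.9]), 48, np.float64(33.3), np.float64(34.8), 1137)
(array([575.1,  14.5,  76.8]), 23, np.float64(33.3), np.float64(34.8), 962)
```

Consistent. Descending and gripping.

>>> send_rows(targets=[{"offset": [-0.1,0,-3],"spin": 0},{"offset": [-0.1,0,-6],"spin": 0},{"offset": [-0.1,0,-7.7],"spin": 0},{"offset": [-0.1,0,-8.3],"spin": 0},{"offset": [-0.1,0,-8.3],"spin": 0},{"offset": [-0.1,0,-8.3],"spin": 0}])

```text
time_s: 19.22
eef_pos: [575.8, 14.5, 39.3]
ee_rot: [0.001, 0.896, 0.445, 0.001]
force: [0.1, 0.3, 1.2]
grip_width: 0.604
grip_force: 0.0
```

>>> send_rows(targets=[{"offset": [0,0,0],"spin": 0},{"offset": [0,0,0],"spin": 0},{"offset": [0,0,0],"spin": 0},{"offset": [0,0,0],"spin": 0},{"offset": [0,0,2],"spin": 0},{"offset": [0,0,5],"spin": 0}], grip=0, squeeze=50)

```text
time_s: 19.72
eef_pos: [573.3, 14.8, 86.5]
ee_rot: [-0.001, 0.896, 0.444, -0.002]
force: [-0.2, -0.4, -1.8]
grip_width: 0.397
grip_force: 34.1
```

>>> send_rows(targets=[{"offset": [0,0,4],"spin": 0.08},{"offset": [0.4,0,8],"spin": 0.2},{"offset": [1,0,12],"spin": 0.32},{"offset": [1.8,-1,16],"spin": 0.44},{"offset": [2.6,-3,19],"spin": 0.56},{"offset": [3.4,-6,21],"spin": 0.65},{"offset": [4.2,-9.5,21],"spin": 0.65},{"offset": [4.8,-13,21],"spin": 0.65}])

```text
time_s: 20.38
eef_pos: [623.1, -116.5, 299.8]
ee_rot: [0.002, 0.706, 0.708, 0.001]
force: [0.6, 0.4, -2.7]
grip_width: 0.39
grip_force: 55.2
```

>>> send_rows(targets=[{"offset": [0,-3.5,0],"spin": 0},{"offset": [0,-6.5,0],"spin": 0},{"offset": [0,-8,0],"spin": 0},{"offset": [0,-8,-2],"spin": 0},{"offset": [0,-8,-5],"spin": 0},{"offset": [0,-8,-7.5],"spin": 0},{"offset": [0,-8,-8.5],"spin": 0},{"offset": [0,-8,-8.5],"spin": 0}])

```text
time_s: 21.05
eef_pos: [621.9, -194.6, 210.5]
ee_rot: [-0.002, 0.707, 0.707, -0.001]
force: [-0.9, -0.0, -1.7]
grip_width: 0.388
grip_force: 55.1
```

>>> send_rows(targets=[{"offset": [0,0,0],"spin": 0},{"offset": [0,0,0],"spin": 0},{"offset": [0,0,0],"spin": 0},{"offset": [0,0,2],"spin": 0},{"offset": [0,0,5],"spin": 0},{"offset": [0,0,8.5],"spin": 0},{"offset": [0,3,10],"spin": 0},{"offset": [0,7,11],"spin": 0}], grip=0.6)

```text
time_s: 21.72
eef_pos: [622.8, -127.0, 326.2]
ee_rot: [0.003, 0.709, 0.706, 0.001]
force: [0.8, 0.6, -0.7]
grip_width: 0.599
grip_force: 0.0
```

```bash
python3 - <<'E'
from h import *
i,d,c,T=cam('side')
print(ctrl.sense()['eef_pos'])
for r in ctrl.place_of('side','valve0_mid'): print(r, ray(c,T,r['uv'],45))
save('s4.png',cv2.resize(i[190:400,220:430],None,fx=2,fy=2))
i,d,c,T=cam('wrist')
for o in hexes(cloud(d,c,T)): print(o)
E
```

```text
[ 623.31669925 -118.37528263  328.24770895]
(array([557.4,  79. ,  77. ]), 38, np.float64(28.9), np.float64(30.3), 313)
(array([617.8,  82.3,  77.1]), 35, np.float64(25.0), np.float64(26.3), 248)
(array([638.5,  38.4,  77.2]), 46, np.float64(33.1), np.float64(34.5), 392)
```

View pics/s4.png

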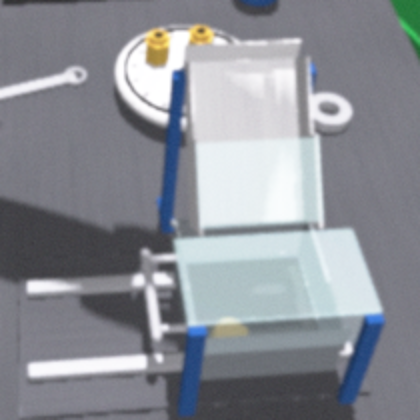

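The box holds the first valve body, seen as yellow through the cover at (228,327).

>>> send_rows(targets=[{"offset": [0.4,3.5,0],"spin": -0.1},{"offset": [0.8,7,-1],"spin": -0.2},{"offset": [1.2,10.5,-4],"spin": -0.28},{"offset": [1.6,14,-8],"spin": -0.28},{"offset": [1.6,16.2,-12],"spin": -0.28},{"offset": [1.6,16.2,-16],"spin": -0.28},{"offset": [1.6,16.2,-20],"spin": -0.28},{"offset": [1.6,16.2,-20],"spin": -0.28}])

```text
time_s: 22.53
eef_pos: [636.2, 36.9, 116.3]
ee_rot: [-0.003, 0.799, 0.602, -0.003]
force: [-0.0, 0.4, -1.4]
grip_width: 0.6
grip_force: 0.0
```

>>> send_rows(targets=[{"offset": [0,0,0],"spin": 0},{"offset": [0,0,0],"spin": 0}])

```text
time_s: 22.7
eef_pos: [639.0, 35.9, 122.9]
ee_rot: [0.0, 0.799, 0.601, 0.0]
force: [0.2, -0.2, 0.8]
grip_width: 0.602
grip_force: 0.0
```

>>> send_rows(targets=[{"offset": [0,0.3,-2],"spin": 0},{"offset": [0,0.3,-5],"spin": 0},{"offset": [0,0.3,-7.5],"spin": 0},{"offset": [0,0.3,-8.4],"spin": 0},{"offset": [0,0.3,-8.4],"spin": 0},{"offset": [0,0.3,-8.4],"spin": 0}])

```text
time_s: 23.2
eef_pos: [639.9, 39.2, 40.6]
ee_rot: [0.001, 0.799, 0.601, 0.001]
force: [0.8, 0.4, 0.7]
grip_width: 0.602
grip_force: 0.0
```

>>> send_rows(targets=[{"offset": [0,0,0],"spin": 0},{"offset": [0,0,0],"spin": 0},{"offset": [0,0,0],"spin": 0},{"offset": [0,0,0],"spin": 0},{"offset": [0,0,2],"spin": 0},{"offset": [0,0,5],"spin": 0}], grip=0)

```text
time_s: 23.7
eef_pos: [637.4, 39.7, 87.5]
ee_rot: [-0.001, 0.799, 0.602, -0.002]
force: [0.5, -0.1, -0.9]
grip_width: 0.39
grip_force: 50.0
```

>>> send_rows(targets=[{"offset": [0,0,4],"spin": 0.05},{"offset": [0,0,8],"spin": 0.15},{"offset": [0,0,12],"spin": 0.28},{"offset": [-0.4,-1.5,16],"spin": 0.28},{"offset": [-0.8,-4,19],"spin": 0.28},{"offset": [-1.2,-7.5,21],"spin": 0.28},{"offset": [-1.6,-11.5,21],"spin": 0.28},{"offset": [-1.6,-15.5,21],"spin": 0.28}])

```text
time_s: 24.37
eef_pos: [622.2, -116.6, 301.6]
ee_rot: [0.002, 0.707, 0.708, 0.001]
force: [1.7, 0.3, -2.4]
grip_width: 0.39
grip_force: 50.0
```

>>> send_rows(targets=[{"offset": [0,-3.5,0],"spin": 0},{"offset": [0,-6.5,0],"spin": 0},{"offset": [0,-8,0],"spin": 0},{"offset": [0,-8,-2],"spin": 0},{"offset": [0,-8,-5],"spin": 0},{"offset": [0,-8,-7.5],"spin": 0},{"offset": [0,-8,-8.5],"spin": 0},{"offset": [0,-8,-8.5],"spin": 0}])

```text
time_s: 25.03
eef_pos: [622.0, -194.6, 211.7]
ee_rot: [-0.002, 0.707, 0.707, -0.001]
force: [-1.3, -0.4, -0.8]
grip_width: 0.388
grip_force: 50.1
```

>>> send_rows(targets=[{"offset": [0,0,0],"spin": 0},{"offset": [0,0,0],"spin": 0},{"offset": [0,0,0],"spin": 0},{"offset": [0,0,2],"spin": 0},{"offset": [0,0,5],"spin": 0},{"offset": [0,0,8.5],"spin": 0},{"offset": [0,3,10],"spin": 0},{"offset": [0,7,11],"spin": 0}], grip=0.6)

```text
time_s: 25.7
eef_pos: [622.8, -127.0, 327.1]
ee_rot: [0.003, 0.709, 0.706, 0.001]
force: [0.8, 0.0, -0.5]
grip_width: 0.602
grip_force: 0.0
```

>>> send_rows(targets=[{"offset": [0,3.5,0],"spin": -0.1},{"offset": [0,7,-2],"spin": -0.2},{"offset": [-0.2,11,-5],"spin": -0.24},{"offset": [-0.4,15,-9],"spin": -0.24},{"offset": [-0.4,18,-13],"spin": -0.24},{"offset": [-0.4,20,-15],"spin": -0.24},{"offset": [-0.4,20,-15],"spin": -0.24},{"offset": [-0.4,20,-15],"spin": -0.24}])

```text
time_s: 26.37
eef_pos: [617.3, 77.5, 171.1]
ee_rot: [-0.002, 0.786, 0.619, -0.001]
force: [-0.3, 0.4, 0.2]
grip_width: 0.601
grip_force: 0.0
```

```bash
python3 - <<'E'
from h import *
print(ctrl.sense()['eef_pos'])
i,d,c,T=cam('wrist')
for o in hexes(cloud(d,c,T)): print(o)
i,d,c,T=cam('side')
for r in ctrl.place_of('side','valve0_mid'): print(r, ray(c,T,r['uv'],45))
E
```

```text
[617.32907037  77.48522023 171.10964898]
(array([617.2,  91.4,  76.8]), 48, np.float64(33.2), np.float64(34.8), 687)
(array([557. ,  84.6,  76.9]), 48, np.float64(33.4), np.float64(34.8), 627)
```

>>> send_rows(targets=[{"offset": [0,1.5,-2],"spin": 0.02},{"offset": [0,1.5,-5],"spin": 0.02},{"offset": [0,1.5,-8.5],"spin": 0.02},{"offset": [0,1.5,-11.5],"spin": 0.02},{"offset": [0,1.5,-13.4],"spin": 0.02},{"offset": [0,1.5,-13.4],"spin": 0.02},{"offset": [0,1.5,-13.4],"spin": 0.02}])

```text
time_s: 27.1
eef_pos: [619.6, 88.6, 40.9]
ee_rot: [0.001, 0.781, 0.625, 0.001]
force: [0.9, -0.6, 0.8]
grip_width: 0.597
grip_force: 0.0
```

>>> send_rows(targets=[{"offset": [0,0,0],"spin": 0},{"offset": [0,0,0],"spin": 0},{"offset": [0,0,0],"spin": 0},{"offset": [0,0,0],"spin": 0},{"offset": [0,0,2],"spin": 0},{"offset": [0,0,5],"spin": 0}], grip=0)

```text
time_s: 27.6
eef_pos: [617.5, 89.5, 88.9]
ee_rot: [-0.001, 0.781, 0.625, -0.001]
force: [0.4, 0.6, -2.3]
grip_width: 0.387
grip_force: 50.2
```

>>> send_rows(targets=[{"offset": [0,0,4],"spin": 0.05},{"offset": [0,0,8],"spin": 0.15},{"offset": [0,-2,12],"spin": 0.22},{"offset": [0.2,-5.5,15],"spin": 0.22},{"offset": [0.4,-9,18],"spin": 0.22},{"offset": [0.4,-12.7,20],"spin": 0.22},{"offset": [0.4,-16.5,21],"spin": 0.22},{"offset": [0.4,-20.4,21],"spin": 0.22}])

```text
time_s: 28.27
eef_pos: [622.8, -109.7, 303.9]
ee_rot: [0.003, 0.707, 0.707, 0.002]
force: [1.0, 0.3, -2.0]
grip_width: 0.386
grip_force: 50.3
```

>>> send_rows(targets=[{"offset": [0,-3.5,0],"spin": 0},{"offset": [0,-6.5,0],"spin": 0},{"offset": [0,-8,0],"spin": 0},{"offset": [0,-8,-2],"spin": 0},{"offset": [0,-8,-5],"spin": 0},{"offset": [0,-8,-7.5],"spin": 0},{"offset": [0,-8,-8.6],"spin": 0},{"offset": [0,-8,-8.6],"spin": 0}])

```text
time_s: 28.93
eef_pos: [622.8, -190.0, 214.5]
ee_rot: [0.003, 0.707, 0.707, -0.001]
force: [-0.8, -8.4, 1.9]
grip_width: 0.39
grip_force: 52.6
```

>>> send_rows(targets=[{"offset": [0,0,0],"spin": 0},{"offset": [0,0,0],"spin": 0},{"offset": [0,0,0],"spin": 0},{"offset": [0,0,2],"spin": 0},{"offset": [0,0,5],"spin": 0},{"offset": [0,0,8.5],"spin": 0},{"offset": [0,3,10],"spin": 0},{"offset": [0,7,11],"spin": 0}], grip=0.6)

```text
time_s: 29.6
eef_pos: [622.7, -119.4, 325.5]
ee_rot: [0.002, 0.708, 0.706, 0.001]
force: [-0.0, 0.8, 0.1]
grip_width: 0.603
grip_force: 0.0
```

>>> send_rows(targets=[{"offset": [-1,3,0],"spin": -0.1},{"offset": [-2,6.5,-2],"spin": -0.2},{"offset": [-3,10,-5],"spin": -0.21},{"offset": [-4.2,13.5,-9],"spin": -0.21},{"offset": [-5.4,16.5,-13],"spin": -0.21},{"offset": [-6.2,19,-15],"spin": -0.21},{"offset": [-6.2,20,-15],"spin": -0.21},{"offset": [-6.2,20,-15],"spin": -0.21}])

```text
time_s: 30.27
eef_pos: [558.0, 85.9, 170.3]
ee_rot: [-0.002, 0.776, 0.631, -0.002]
force: [0.3, 0.0, 0.6]
grip_width: 0.601
grip_force: 0.0
```

```bash
python3 - <<'E'
from h import *
print(ctrl.sense()['eef_pos'])
i,d,c,T=cam('wrist')
for o in hexes(cloud(d,c,T)): print(o)
E
```

```text
[557.98157774  85.86358459 170.25147119]
(array([556.7,  84.5,  77. ]), 45, np.float64(33.4), np.float64(34.8), 660)
```

>>> send_rows(targets=[{"offset": [-0.2,0.2,-2],"spin": 0},{"offset": [-0.2,0.2,-5],"spin": 0},{"offset": [-0.2,0.2,-8.5],"spin": 0},{"offset": [-0.2,0.2,-11.5],"spin": 0},{"offset": [-0.2,0.2,-13.4],"spin": 0},{"offset": [-0.2,0.2,-13.4],"spin": 0},{"offset": [-0.2,0.2,-13.4],"spin": 0}])

```text
time_s: 30.9
eef_pos: [559.3, 83.1, 39.8]
ee_rot: [0.0, 0.778, 0.629, 0.0]
force: [0.4, 0.1, 1.3]
grip_width: 0.602
grip_force: 0.0
```

>>> send_rows(targets=[{"offset": [0,0,0],"spin": 0},{"offset": [0,0,0],"spin": 0},{"offset": [0,0,0],"spin": 0},{"offset": [0,0,0],"spin": 0},{"offset": [0,0,2],"spin": 0},{"offset": [0,0,5],"spin": 0}], grip=0)

```text
time_s: 31.4
eef_pos: [557.5, 83.7, 88.5]
ee_rot: [-0.001, 0.777, 0.629, -0.001]
force: [0.2, 0.3, -1.0]
grip_width: 0.393
grip_force: 50.2
```

>>> send_rows(targets=[{"offset": [0,0,4],"spin": 0.05},{"offset": [0.5,0,8],"spin": 0.15},{"offset": [1.5,-2,12],"spin": 0.21},{"offset": [2.6,-5.2,15],"spin": 0.21},{"offset": [3.7,-8.5,18],"spin": 0.21},{"offset": [4.8,-12,20],"spin": 0.21},{"offset": [5.8,-15.8,21],"spin": 0.21},{"offset": [6.4,-19.6,21],"spin": 0.21}])

```text
time_s: 32.07
eef_pos: [622.2, -107.2, 303.0]
ee_rot: [0.003, 0.707, 0.708, 0.001]
force: [0.5, -1.1, -0.8]
grip_width: 0.386
grip_force: 50.3
```

>>> send_rows(targets=[{"offset": [0,-3.5,0],"spin": 0},{"offset": [0,-6.5,0],"spin": 0},{"offset": [0,-8.3,0],"spin": 0},{"offset": [0,-8.5,-2],"spin": 0},{"offset": [0,-8.5,-5],"spin": 0},{"offset": [0,-8.5,-7.5],"spin": 0},{"offset": [0,-8.5,-8.5],"spin": 0},{"offset": [0,-8.5,-8.5],"spin": 0}])

```text
time_s: 32.73
eef_pos: [621.0, -191.2, 213.3]
ee_rot: [-0.0, 0.707, 0.707, -0.0]
force: [-0.4, 0.4, -0.8]
grip_width: 0.388
grip_force: 50.4
```

>>> send_rows(targets=[{"offset": [0,0,0],"spin": 0},{"offset": [0,0,0],"spin": 0},{"offset": [0,0,0],"spin": 0},{"offset": [0,0,2],"spin": 0},{"offset": [0,0,5],"spin": 0},{"offset": [0,0,8.5],"spin": 0},{"offset": [0,3,10],"spin": 0},{"offset": [0,7,11],"spin": 0}], grip=0.6)

```text
time_s: 33.4
eef_pos: [621.7, -122.4, 326.8]
ee_rot: [0.002, 0.708, 0.706, 0.001]
force: [1.4, 0.2, -0.4]
grip_width: 0.598
grip_force: 0.0
```

```bash
python3 - <<'E'
from h import *
i,d,c,T=cam('side')
s=ctrl.sense(); print(s['eef_pos'],s['joints'])
save('s5.png',cv2.resize(i[110:400,200:430],None,fx=2,fy=2))
for q,z in(('valve0_mid',45),('lid_knob',100),('base',0),('lid',30)):
    for r in ctrl.place_of('side',q): print(q,r, ray(c,T,r['uv'],z).round())
E
```

```text
[ 622.08293527 -113.74827569  328.8953328 ] [-0.36694464  0.52625553  0.93829051  0.00277872  1.67068095 -0.37057908]
lid_knob {'uv': [261.0, 133.0], 'conf': 0.96} [461. 453. 100.]
lid_knob {'uv': [167.2, 162.7], 'conf': 0.75} [171. 282. 100.]
lid_knob {'uv': [166.6, 318.5], 'conf': 0.59} [ 245. -291.  100.]
base {'uv': [313.3, 234.2], 'conf': 0.84} [598.  56.   0.]
lid {'uv': [173.7, 336.8], 'conf': 0.93} [ 250. -288.   30.]
lid {'uv': [258.1, 157.7], 'conf': 0.64} [450. 409.  30.]
lid {'uv': [170.7, 181.9], 'conf': 0.62} [173. 279.  30.]
lid {'uv': [298.4, 333.9], 'conf': 0.54} [ 521. -292.   30.]
```

View pics/s5.png

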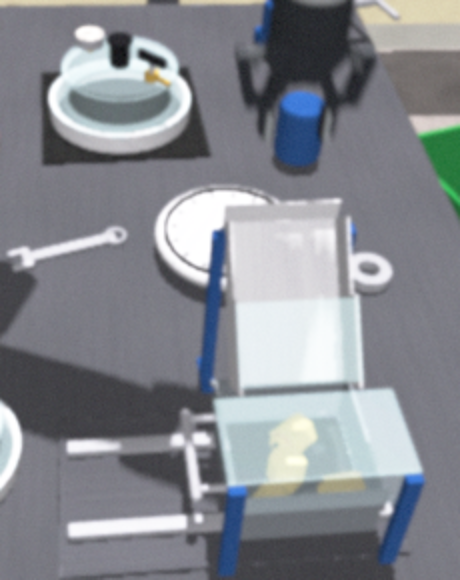

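The crop shows the base empty, with yellow valve bodies in the box around (290,435), (280,480) and (340,483). The lid is on the mat at (120,100).

>>> send_rows(targets=[{"offset": [-1,3.5,0],"spin": 0.1},{"offset": [-2,7,0],"spin": 0.2},{"offset": [-3.2,10.5,0],"spin": 0.3},{"offset": [-4.4,14,0],"spin": 0.4},{"offset": [-5.6,17.5,0],"spin": 0.5},{"offset": [-6.8,21,0],"spin": 0.6},{"offset": [-8,24.5,0],"spin": 0.7},{"offset": [-9.2,28,0],"spin": 0.82}])

```text
time_s: 34.32
eef_pos: [529.0, 159.6, 323.3]
ee_rot: [-0.0, 0.365, 0.931, -0.0]
force: [0.5, 0.9, 1.0]
grip_width: 0.601
grip_force: 0.0
```

>>> send_rows(targets=[{"offset": [-1.2,3.5,0],"spin": 0},{"offset": [-2.4,7,0],"spin": 0},{"offset": [-3.6,10.5,-1],"spin": 0},{"offset": [-4.8,14,-3],"spin": 0},{"offset": [-6,17.5,-5],"spin": 0},{"offset": [-7,20.5,-7],"spin": 0},{"offset": [-7,21,-7],"spin": 0},{"offset": [-7,21,-7],"spin": 0}], grip=0.8)

```text
time_s: 34.98
eef_pos: [459.1, 369.7, 252.1]
ee_rot: [-0.001, 0.366, 0.931, -0.001]
force: [0.2, 0.5, -0.2]
grip_width: 0.799
grip_force: 0.0
```

```bash
python3 - <<'E'
from h import *
s=ctrl.sense(); print(s['eef_pos'],s['ee_rot'])
img,d,c,T=cam('wrist'); P,r,I=lidmeas(img,d,c,T,(455,398)); 
m=(I.max(1)<60)&(r<35)&(P[:,2]>140-10-5)&(P[:,2]<155); B=P[m]; print(m.sum(),((B.max(0)+B.min(0))/2).round(1),np.ptp(B,0).round(1))
t=np.array([455+50,398-46]); m=(I.max(1)<60)&(np.hypot(P[:,0]-t[0],P[:,1]-t[1])<40)&(P[:,2]>138)&(P[:,2]<152)&(r>30); print(cv2.minAreaRect(P[m][:,:2].astype(np.float32)))
m=(r>90)&(r<130)&(P[:,2]>20)&(P[:,2]<50); print('skirt',circ(P[m][np.hypot(*(P[m][:,:2]-[455,398]).T)>110]).round(1))
E
```

```text
[459.14116794 369.70564163 252.10763151] [-9.21410677e-04  3.65935609e-01  9.30638997e-01 -1.15691207e-03]
1938 [455.3 396.9 147.4] [42.6 42.3  5. ]
((504.5509948730469, 351.354248046875), (9.577646255493164, 55.084991455078125), 47.9154167175293)
skirt [456.9 397.  115.4]
```

>>> send_rows(targets=[{"offset": [-0.4,2.8,0],"spin": 0},{"offset": [-0.4,2.8,-3],"spin": 0},{"offset": [-0.4,2.8,-6.5],"spin": 0},{"offset": [-0.4,2.8,-10],"spin": 0},{"offset": [-0.4,2.8,-13],"spin": 0},{"offset": [-0.4,2.8,-15.1],"spin": 0},{"offset": [-0.4,2.8,-15.1],"spin": 0},{"offset": [-0.4,2.8,-15.1],"spin": 0}])

```text
time_s: 35.7
eef_pos: [456.7, 396.0, 103.4]
ee_rot: [0.0, 0.368, 0.93, -0.0]
force: [1.4, 0.2, 1.6]
grip_width: 0.802
grip_force: 0.0
```

>>> send_rows(targets=[{"offset": [0,0,0],"spin": 0},{"offset": [0,0,0],"spin": 0},{"offset": [0,0,0],"spin": 0},{"offset": [0,0,0],"spin": 0},{"offset": [0,0,0],"spin": 0},{"offset": [0,0,0],"spin": 0}], grip=0, squeeze=80)

```text
time_s: 36.2
eef_pos: [456.7, 397.2, 105.4]
ee_rot: [0.002, 0.367, 0.93, 0.001]
force: [-1.7, -3.7, 8.1]
grip_width: 0.463
grip_force: 78.1
```

>>> send_rows(targets=[{"offset": [0,0,0],"spin": 0},{"offset": [0,0,0],"spin": 0},{"offset": [-0.1,0,-0.5],"spin": 0},{"offset": [-0.1,0,-0.5],"spin": 0}], grip=0.7)

```text
time_s: 36.53
eef_pos: [454.0, 397.0, 96.9]
ee_rot: [-0.0, 0.367, 0.93, -0.0]
force: [-0.1, -0.3, -0.1]
grip_width: 0.7
grip_force: 0.0
```

>>> send_rows(targets=[{"offset": [0,0,0],"spin": 0},{"offset": [0,0,0],"spin": 0},{"offset": [0,0,0],"spin": 0},{"offset": [0,0,0],"spin": 0},{"offset": [0,0,0],"spin": 0}], grip=0)

```text
time_s: 36.95
eef_pos: [455.2, 397.8, 98.8]
ee_rot: [0.001, 0.367, 0.93, 0.001]
force: [1.8, 3.2, 5.8]
grip_width: 0.442
grip_force: 76.6
```

>>> send_rows(targets=[{"offset": [0,0,0.5],"spin": 0},{"offset": [0,0,1.2],"spin": 0},{"offset": [0,0,2],"spin": 0},{"offset": [0,0,3.5],"spin": 0},{"offset": [0,0,5],"spin": 0},{"offset": [0,0,7],"spin": 0},{"offset": [0,0,9],"spin": 0},{"offset": [0,0,10],"spin": 0}])

```text
time_s: 37.62
eef_pos: [454.8, 397.4, 200.3]
ee_rot: [0.001, 0.367, 0.93, 0.001]
force: [-0.4, 1.3, -5.8]
grip_width: 0.441
grip_force: 77.5
```

>>> send_rows(targets=[{"offset": [0.5,-1.2,1],"spin": 0},{"offset": [1.5,-3.5,1],"spin": 0},{"offset": [2.9,-7,1],"spin": 0},{"offset": [4.3,-10.3,1],"spin": 0},{"offset": [5.8,-13.8,1],"spin": 0},{"offset": [7.3,-17.3,1],"spin": 0},{"offset": [8.8,-20.8,1],"spin": 0},{"offset": [10.2,-24.3,1],"spin": 0}])

```text
time_s: 38.28
eef_pos: [556.6, 151.6, 207.2]
ee_rot: [-0.001, 0.367, 0.93, -0.0]
force: [0.5, 0.9, -6.5]
grip_width: 0.441
grip_force: 79.8
```

>>> send_rows(targets=[{"offset": [1.4,-3.5,0],"spin": 0},{"offset": [2.7,-6.5,0],"spin": 0},{"offset": [3.6,-8.7,0],"spin": 0},{"offset": [4.3,-10,0],"spin": 0},{"offset": [4.3,-10.1,0],"spin": 0},{"offset": [4.3,-10.1,0],"spin": 0},{"offset": [4.3,-10.1,0],"spin": 0},{"offset": [4.3,-10.1,0],"spin": 0}])

```text
time_s: 38.95
eef_pos: [599.0, 54.2, 207.6]
ee_rot: [-0.0, 0.366, 0.931, 0.0]
force: [0.1, -0.2, -6.9]
grip_width: 0.443
grip_force: 79.5
```

```bash
python3 - <<'E'
from h import *
s=ctrl.sense(); print(s['eef_pos'],s['ee_rot'],s['force'],s['wrist_torque'],s['grip_width'])
i,d,c,T=cam('wrist'); save('w6.png',i); P=cloud(d,c,T); Q=P.reshape(-1,3); r=np.hypot(Q[:,0]-s['eef_pos'][0],Q[:,1]-s['eef_pos'][1])
m=(r<135)&(r>100)&(Q[:,2]>100); h,b=np.histogram(Q[m][:,2],range(95,240,5)); print(list(zip(b,h)))
m=(r<135)&(r>95)&(Q[:,2]>125)&(Q[:,2]<160); print(circ(Q[m][Q[m][:,2]<142]), m.sum())
E
```

```text
[599.02023354  54.24397588 207.59060593] [-3.21501519e-04  3.66002581e-01  9.30613778e-01  6.25717024e-05] [ 0.14875225 -0.1802082  -6.93349833] [ 0.07720209  0.00016759 -0.00256601] 0.4430101405115191
[(np.int64(95), np.int64(0)), (np.int64(100), np.int64(0)), (np.int64(105), np.int64(0)), (np.int64(110), np.int64(0)), (np.int64(115), np.int64(0)), (np.int64(120), np.int64(0)), (np.int64(125), np.int64(0)), (np.int64(130), np.int64(0)), (np.int64(135), np.int64(0)), (np.int64(140), np.int64(657)), (np.int64(145), np.int64(4734)), (np.int64(150), np.int64(0)), (np.int64(155), np.int64(0)), (np.int64(160), np.int64(0)), (np.int64(165), np.int64(0)), (np.int64(170), np.int64(0)), (np.int64(175), np.int64(0)), (np.int64(180), np.int64(0)), (np.int64(185), np.int64(0)), (np.int64(190), np.int64(0)), (np.int64(195), np.int64(0)), (np.int64(200), np.int64(0)), (np.int64(205), np.int64(0)), (np.int64(210), np.int64(0)), (np.int64(215), np.int64(0)), (np.int64(220), np.int64(0)), (np.int64(225), np.int64(0)), (np.int64(230), np.int64(0))]h.py:28: RuntimeWarning: Mean of empty slice.
  return least_squares(f,[*X.mean(0)[:2],np.ptp(X[:,0])/2],loss='soft_l1',f_scale=2.).x
  ret = um.true_divide(
Traceback (most recent call last):
  File "h.py", line 28, in circ
    return least_squares(f,[*X.mean(0)[:2],np.ptp(X[:,0])/2],loss='soft_l1',f_scale=2.).x
                                           ~~~~~~^^^^^^^^
ValueError: zero-size array to reduction operation maximum which has no identity
```

View pics/w6.png

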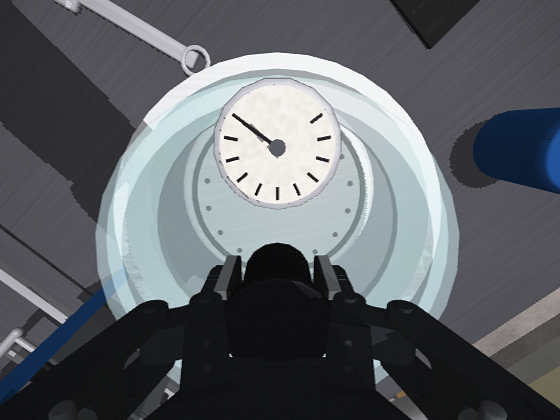

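The lid is held level over the empty base, with the gauge at (277,148) and the base ring visible through it. Lowering.

>>> send_rows(targets=[{"offset": [0,0,-2],"spin": 0},{"offset": [0,0,-4],"spin": 0},{"offset": [0,0,-6],"spin": 0},{"offset": [0,0,-7],"spin": 0},{"offset": [0,0,-7.5],"spin": 0},{"offset": [0,0,-7.5],"spin": 0}])

```text
time_s: 39.5
eef_pos: [599.2, 53.6, 132.2]
ee_rot: [-0.001, 0.366, 0.93, -0.0]
force: [0.2, -0.5, -6.6]
grip_width: 0.438
grip_force: 79.4
```

>>> send_rows(targets=[{"offset": [0,0,-0.3],"spin": 0},{"offset": [0,0,-0.6],"spin": 0},{"offset": [0,0,-0.9],"spin": 0},{"offset": [0,0,-0.9],"spin": 0}])

```text
time_s: 39.83
eef_pos: [599.3, 53.2, 123.4]
ee_rot: [-0.0, 0.367, 0.93, -0.0]
force: [-1.2, -0.6, -6.5]
grip_width: 0.444
grip_force: 79.4
```

Past the plate edge without contact.

>>> send_rows(targets=[{"offset": [0,0,-0.5],"spin": 0},{"offset": [0,0,-0.9],"spin": 0},{"offset": [0,0,-1.2],"spin": 0},{"offset": [0,0,-1.4],"spin": 0},{"offset": [0,0,-1.4],"spin": 0}])

```text
time_s: 40.25
eef_pos: [599.4, 53.1, 109.2]
ee_rot: [-0.0, 0.367, 0.93, -0.0]
force: [-0.3, -0.4, -7.2]
grip_width: 0.442
grip_force: 78.1
```

>>> send_rows(targets=[{"offset": [0,0,-0.15],"spin": 0},{"offset": [0,0,-0.15],"spin": 0},{"offset": [0,0,-0.15],"spin": 0}])

```text
time_s: 40.5
eef_pos: [599.6, 53.0, 108.9]
ee_rot: [0.0, 0.367, 0.93, 0.0]
force: [-3.0, -1.4, 0.7]
grip_width: 0.443
grip_force: 79.7
```

Seated (contact). Release, rise, and check.

>>> send_rows(targets=[{"offset": [0,0,0],"spin": 0},{"offset": [0,0,0],"spin": 0},{"offset": [0,0,0],"spin": 0},{"offset": [0,0,3],"spin": 0},{"offset": [0,0,6.5],"spin": 0},{"offset": [0,0,10],"spin": 0},{"offset": [-2,0,14],"spin": 0},{"offset": [-4,-4,18],"spin": 0}], grip=0.8)

```text
time_s: 41.17
eef_pos: [566.3, 29.1, 277.2]
ee_rot: [0.001, 0.365, 0.931, 0.001]
force: [0.7, -0.4, 1.1]
grip_width: 0.799
grip_force: 0.0
```

>>> send_rows(targets=[{"offset": [-2,-4,1],"spin": 0},{"offset": [-4,-8,2],"spin": 0},{"offset": [-6,-12,3],"spin": 0},{"offset": [-8,-15,3],"spin": 0},{"offset": [-8,-15,3],"spin": 0}])

```text
time_s: 41.58
eef_pos: [484.5, -127.8, 305.2]
ee_rot: [0.001, 0.369, 0.93, -0.001]
force: [0.4, -0.2, -0.0]
grip_width: 0.804
grip_force: 0.0
```

```bash
python3 - <<'E'
from h import *
s=ctrl.sense(); print(s['eef_pos'])
for n in('wrist','scene'):
    img,d,c,T=cam(n); P,r,I=lidmeas(img,d,c,T,(599.5,53.5))
    m=(I.max(1)<60)&(r<32)&(P[:,2]>152)&(P[:,2]<170); B=P[m]
    if len(B): print(n,m.sum(),((B.max(0)+B.min(0))/2).round(1),np.median(B[:,2]))
    m=(r<90)&(P[:,2]>104)&(P[:,2]<116); q=P[m]
    if len(q)>100: print('top plane',np.linalg.lstsq(np.c_[q[:,:2]-[599.5,53.5],np.ones(len(q))],q[:,2],rcond=None)[0].round(4))
i,d,c,T=cam('side'); save('s6.png',cv2.resize(i[190:400,270:430],None,fx=2.8,fy=2.8))
E
```

```text
[ 484.53560047 -127.79608058  305.22134395]
wrist 1626 [598.3  51.3 156.2] 157.64595164210368
top plane [ 1.600000e-03 -8.000000e-04  1.097675e+02]
scene 35 [603.9  54.5 155.8] 156.44263603406273
top plane [ 1.800000e-03 -2.600000e-03  1.093318e+02]
```

View pics/s6.png

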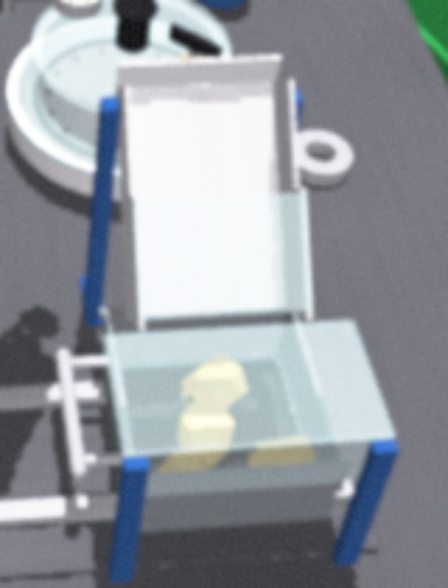

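All four valve bodies show in the box, at about (215,380), (205,430), (190,462) and (285,452). The lid is seated level at its original height, with its top at 110 mm and the knob rim at 157.6 mm.

```bash
python3 -c "
from rig import ctrl
print(ctrl.finish_job())"
```

```text
the job is handed in; nothing more can be done
None
```

The job is handed in, though the hand-in gave no verdict: the tap is open, all four valve bodies are in the box pushed home, the lid is seated level on its base, and nothing touched the spanner, oil filter or bearing.

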